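# Open the hinged forming die on the silversmith's ball vise

### The job

Unscrew the knurled nut from the sloping stud of the die (anticlockwise seen from above) until it comes free without forcing the thread, and set it down gently, standing upright on its collar, in the shallow wooden tray. Then lift the die's hinged top plate by its side pin, swing it right up and leave it standing open. Do not disturb the other things on the bench.

Things in the scene. Friction and masses are not known exactly. Their poses are not given: they have to be found in the camera images.
- stud: Steel threaded stud, 26 mm over the thread, on a fixed stand (dark round base 120 mm across carrying a sloping steel die). Origin on its axis, level with the top face of the closed top plate, 115 mm above the bench; the tip is 40 mm above it. z runs up the stud, leaning 30 deg from vertical towards the robot's side; x points up the slope to the plate's hinge; y across. Place and heading vary.
- nut_head (a point): Centre of the knurled head of the loose steel nut: head 48 mm across, 20 mm high; below it a plain collar 40 mm across, 14 mm high. This point lies on the nut's axis (z, from collar to head), 24 mm above its underside. About 0.14 kg. At the start the nut sits square on the stud with its collar on the top plate, so the head is 14 mm clear of the plate and nothing stands beside it.
- tray: Fixed shallow wooden tray, 180 x 180 mm outside, 14 mm high, 5 mm walls, 5 mm floor. Origin at the centre of its underside, on the bench; z up. It stands to the left or to the right of the stand.
- plate (a joint): Angle of the die's hinged steel top plate, rad: 0 shut, growing as its near (lower) edge swings up and away from the robot; stop at 1.35. Stiff hinge: stays where it is left, needs about 3 to 4 N at the pin. Plate 9 mm thick, 64 mm wide, with a slot for the stud; the nut holds it shut.
- pin_grip (a point): Grip point on the plate's side pin, a round steel bar 10 mm thick standing out sideways near the plate's lower edge (on the right, looking from the robot up the slope), parallel to the hinge and level with the plate. The point is on the pin's axis, 40 mm out from the plate's side, 16 mm from the pin's end, 100 mm from the hinge axis. Moves with the plate.
- hinge_mid (a point): Middle of the hinge axis of the top plate, at its upper (far) edge; fixed. The axis runs along the y axis of the stud's frame.
- rack: Fixed wooden block full of punches, 150 x 110 mm, about 95 mm high over the punches; origin under its centre. It stands on the other side from the tray.
- hammer: Loose bystander: hammer with wooden handle lying on the bench.
- jar: Loose bystander: glass jar 60 mm across, 75 mm high; origin under its centre.
- bench_block: Loose bystander: flat steel block 50 x 50 x 20 mm; origin under its centre.
- file: Loose bystander: file with wooden handle, 130 mm long, lying on the bench.
- cup: Loose bystander: white cup 72 mm across, 75 mm high; origin under its centre.
- weight: Loose bystander: brass weight 36 mm across, 52 mm high; origin under its centre.
- nut: The same nut; origin on its axis at its underside, 34 mm high in all, 29 mm bore. Coarse right-hand quick thread, rise 12 mm per turn, about 2.5 mm end play: turned anticlockwise (seen from the stud's tip) by about 3.7 rad (0.6 turn) it has risen about 7 mm and is free to lift off along the stud. It stays where it is left between grasps.
There are look-alikes about, which are no part of the job. Leave any purple look-alike of the nut alone.

How it is judged:
On the way, in this order (a step that is already met when the one before it is completed fails the run):
1. the nut is unscrewed and lifted clear of the stud's tip (z of nut_head in the frame of stud above 0.07 m), for 0.1 s.
2. the nut stands upright and released in the tray (x of nut_head in the frame of tray between -0.075 and 0.075 m and y of nut_head in the frame of tray between -0.075 and 0.075 m and z of nut_head in the frame of tray between 0.022 and 0.036 m and angle between nut_head's own z axis and vertical below 0.15 rad and contact force between the fingers and nut below 0.1 N and linear speed of nut below 0.03 m/s), for 0.3 s.
3. the top plate is swung open beyond 1.0 rad (value of joint plate above 1 rad), for 0.2 s.
At the end, for the whole second after the job is handed in: The nut stands upright (within 0.15 rad) on its collar on the tray's floor, its axis within 75 mm of the tray's centre along both sides of the tray, released and at rest; the top plate stands open by more than 1.0 rad and is still (all of step 2 and value of joint plate above 1 rad and velocity of joint plate below 0.05 rad/s); the robot touches nothing.
It fails at once if the thread is forced: the nut is pressed or wrenched against the stud with more than 120 N (contact force between nut and stud above 120 N).
It fails at once if the nut is dropped: it falls freely faster than 0.7 m/s (a drop of 25 mm) (contact force between anything else and nut below 0.02 N and linear speed of nut above 0.7 m/s).
It fails at once if another thing on the bench is moved by more than 30 mm (distance of any of hammer, jar, bench_block, file, cup, weight from where it was at the start of the episode above 0.03 m).
It also fails if it takes over 69 s, if anything falls off the work surface, if the arm or the gripper's body presses on something with over 40 N, if the wrist force passes 120 N, or if a joint passes its speed limit or range.

### The arm

A 7-joint arm with a two-finger parallel gripper is mounted at the origin on the work surface. World frame = base frame: x ahead of the robot, y to its left, z up, the work surface at z = 0. Lengths are in m, angles in rad, forces in N, time in s.
With the tool pointing down it reaches from about 0.4 to 0.85 m from the base axis. Payload 10.4 kg.
Tool frame: the origin (TCP) lies on the centre line of the jaws, within the pads' length; the fingertips stand 14 mm ahead of it and the grasp point (between the pads) lies 5 mm behind it (manip.tip_reach is the distance from the TCP to the fingertips, in m); z points along the fingers, y is the line along which they close (so a half turn about z gives the same grasp; the last joint's range is limited). The gripper opens to 85 mm and grips with 20 to 120 N. Pads are 22 mm wide; open, the fingers measure 114 mm over their backs; the gripper's body (76 mm by 85 mm) begins 54 mm behind the grasp point. The pads swing forward as they close: fully open they stand 13 mm farther back than shut.
Start: joints at [-1.148, 0.332, -0.065, 1.46, 0.022, 1.35, -0.088], TCP at [0.269, 0.564, 0.245] pointing down, gripper open.
Joint ranges: [-2.6, 2.6], [-0.5, 2.12], [-1.47, 1.34], [0.16, 2.42], [-1.27, 4.41], [0.06, 2.06], [-2.6, 2.6]. Speed limits (rad/s): [2.22, 2.22, 2.79, 2.79, 3.14, 3.14, 3.14].

### API

Orientations are given as a unit quaternion [x, y, z, w].
In Python, from workcell import manip gives the robot as it stands.
- The arm moves only by the shell command python3 -m pendant 'ROWS' [FORCE]. ROWS is JSON, a list of rows, each a list of 7 numbers: the shift along the tool's x, y, z in units of 50 mm (1.0 is 50 mm), then the turn, a rotation vector about the tool's x, y, z in units of 8 degrees (1.0 is 8 degrees), then the opening, from -1 (shut) to 1 (fully open), so that 0 is half open. In form: [[dx, dy, dz, ax, ay, az, jaw], ...]. A call has exactly 10 rows; each row is the pose to reach, as a shift and turn from the pose commanded when the call began, along the tool's axes at that moment; what a row does not reach only later rows make up. A row lasts 1/8 s, in which the tool goes at most 62.5 mm and 10.7 degrees, less where a joint would pass 70% of its speed; a pose out of reach is approached as far as the arm can. A call with a gripper value outside its range is refused whole. The fingers move at their own pace and stop on an object; FORCE is the grip in N (left out, the last holds). Time passes only in rows, so rows that repeat a pose let the fingers close, or fill a call up. It gives the time, the measured TCP pose, the force, the opening and the grip force at its end, in the units of the state.
- manip.get_obs(): the state, without advancing time (a new reading comes with each control period).
- manip.camera(name): name is "scene" or "top"; returns (picture, depth): 480x640x3 uint8, red, green, blue; 480x640 float32, m along the optical axis (not along the pixel's ray), 0 where there is no reading.
- manip.get_calibration(name): a dict with "fx", "fy", "cx", "cy" (pixels), "xyz" and "orientation" of the camera in the world. Camera axes: x right, y up, looking along -z (the intrinsics and any distortion apply to the point x, -y, -z); pixel columns grow to the right and rows downward; lengths in m; the calibration is good to about 2 mm. A picture is of the moment at which its call begins. get_calibration takes no time and is no camera call.
- manip.hand_in(): hands the job in; it is judged then, once.
Trained networks look in the newest picture that a camera, given by its name, has taken for a name from the list of things; names that differ only in an ending like _2 or _b are one class to them, and where a whole thing is asked for, a point or a joint stands for the part that bears it (a point fixed in the world has none). Each returns a list of dicts, best first, with "p" (0 to 1); they miss things now and then, are a little off and sometimes report something else, mostly with a low value. They report only what shows in the picture. A call takes as long as a camera call. They do not tell look-alikes from the thing itself.
- manip.find_in(thing, camera): "box" ([left, top, right, bottom] in pixels, round what is visible of it).
- manip.trace(thing, camera): "pixels" (480x640 bool, what is visible of it) and "box" ([left, top, right, bottom] in pixels, round what is visible of it).
- manip.tip_of(thing, camera): "pixel" ([column, row] in pixels: a listed point, or the origin of a listed thing).
The state is a dict: "clock": time; "joint_pos": joint angles; "joint_velocities": joint speeds; "tau": joint torques, N m; "position": TCP position; "ee_rot": TCP orientation; "ft_force": force on the tool from outside, world axes, zero at the start; "torque": the same for the moment, N m; "grip_width": opening from 0.0 (shut) to 1.0 (fully open); "grasp_force": force on a finger pad.
Only numpy, scipy, OpenCV 4.12 (cv2) and the standard library are available. Lean on these libraries where they do the work, as an engineer would, in place of code of your own. Each camera call takes 0.05 s, during which the arm holds its last target. There are 200 camera calls.

## Working session

There is one attempt and no reset: what is moved stays moved. The work goes in short steps, Python scripts to look and compute and a shell command to move; the robot and the scene stay as the last step left them, time stands still between calls to the robot, and variables do not carry over. Pictures are saved under pics/ and viewed, at most 10 in all, crops included, and the job is handed in when it is done.

```bash
ls; mkdir -p pics
cat > h.py <<'E'
import numpy as np, cv2
from scipy.spatial.transform import Rotation as R
from workcell import manip
def shot(n,f):
    p,d=manip.camera(n); cv2.imwrite('pics/'+f,p[:,:,::-1]); np.save('pics/'+n+'_d.npy',d); return p,d
def world(n,u,v,z):
    c=manip.get_calibration(n); q=np.array([(u-c['cx'])/c['fx']*z,-(v-c['cy'])/c['fy']*z,-z])
    return R.from_quat(c['orientation']).apply(q)+np.array(c['xyz'])
def ray(n,u,v):
    o=np.array(manip.get_calibration(n)['xyz']); d=world(n,u,v,1)-o; return o,d/np.linalg.norm(d)
def tri(a,b):
    (o1,d1),(o2,d2)=ray(*a),ray(*b); A=np.c_[d1,-d2]; s=np.linalg.lstsq(A,o2-o1,rcond=None)[0]
    p,q=o1+s[0]*d1,o2+s[1]*d2; return (p+q)/2,np.linalg.norm(p-q)
E
python3 - <<'E'
from h import *
np.set_printoptions(precision=3,suppress=True)
for n in('scene','top'):
    print(manip.get_calibration(n)); p,d=shot(n,n+'0.png')
    for t in('stud','nut_head','tray','pin_grip','hinge_mid','rack','nut'):
        for r in manip.tip_of(t,n)[:3]:
            u,v=r['pixel']; z=d[int(v),int(u)] if 0<=v<480 and 0<=u<640 else 0; print(n,t,round(r['p'],2),np.array([u,v]),world(n,u,v,z))
print(manip.get_obs())
E
```

```text
pics
{'fx': 511.2697440498556, 'fy': 511.2697440498556, 'cx': 326.7941735712052, 'cy': 229.77103976124909, 'xyz': array([ 0.899, -0.587,  0.62 ]), 'orientation': array([0.432, 0.118, 0.217, 0.867])}
scene nut_head 0.82 [295.9 333.2] [ 0.596 -0.15   0.029]
scene nut_head 0.79 [321.3 228.8] [ 0.58  -0.036  0.147]
scene tray 0.97 [189.4 409.5] [ 0.524 -0.317  0.003]
scene pin_grip 0.67 [286.8 271.4] [ 0.549 -0.095  0.092]
scene hinge_mid 0.74 [354.4 237.6] [ 0.632 -0.027  0.141]
scene nut 0.83 [330.6 237.3] [ 0.592 -0.029  0.129]
scene nut 0.82 [300.9 322.4] [ 0.899 -0.587  0.62 ]
{'fx': 620.8530452742349, 'fy': 620.8530452742349, 'cx': 311.9936172854405, 'cy': 231.58628320350186, 'xyz': array([0.293, 0.011, 1.345]), 'orientation': array([ 0.074, -0.072, -0.697,  0.709])}
top stud 0.51 [326.3 215. ] [ 0.581 -0.012  0.14 ]
top nut_head 0.86 [330.5 218. ] [ 0.573 -0.02   0.145]
top nut_head 0.84 [381.4 225.1] [ 0.593 -0.137  0.001]
top tray 0.57 [462.6 262.5] [ 0.511 -0.313  0.004]
top pin_grip 0.64 [364.2 238. ] [ 0.544 -0.091  0.094]
top pin_grip 0.28 [378.3 313.1] [ 0.397 -0.127  0.022]
top nut 0.72 [325.5 219.2] [ 0.57  -0.01   0.148]
top nut 0.51 [381.6 223.8] [ 0.597 -0.138 -0.004]
{'clock': 0.8, 'joint_pos': array([-1.148,  0.332, -0.065,  1.46 ,  0.022,  1.35 , -0.089]), 'joint_velocities': array([-0.   ,  0.002,  0.001, -0.001, -0.001,  0.   , -0.   ]), 'tau': array([ -0.001, -62.517,   0.048, -39.182,   0.016,   0.002,   0.   ]), 'position': array([0.269, 0.564, 0.245]), 'ee_rot': array([0.221, 0.975, 0.   , 0.   ]), 'ft_force': array([ 0.224, -0.015,  0.401]), 'torque': array([ 0.003, -0.004, -0.037]), 'grasp_force': 0.0, 'grip_width': 0.9969817666168651}
```

View pics/scene0.png

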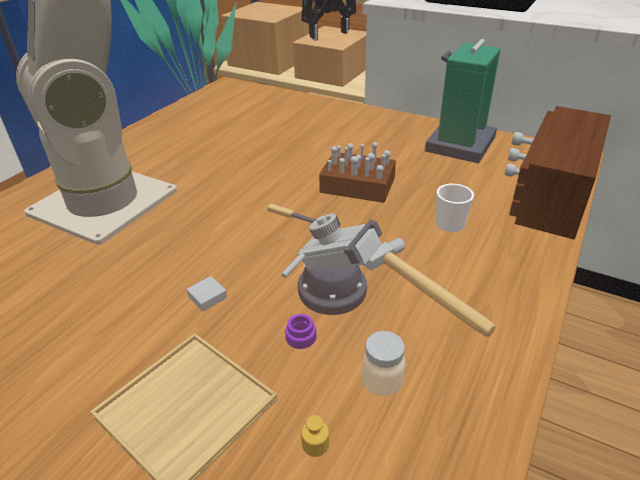

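View pics/top0.png

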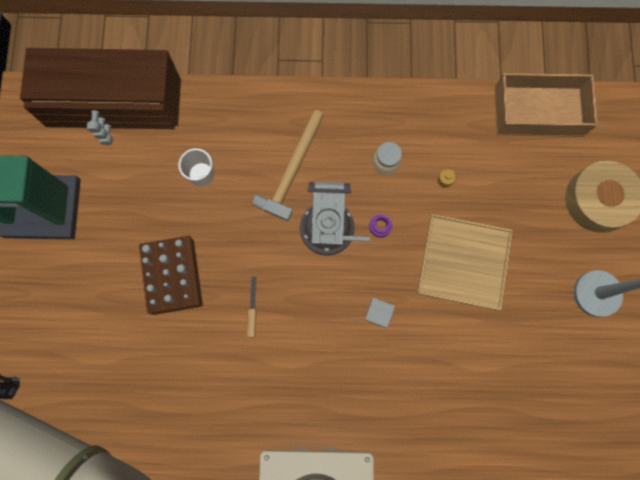

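The real nut is the steel one, scene (324,227) / top (328,220), on the stud. The purple ring at scene (301,331) / top (381,226) lies on the bench and is the look-alike, so I leave it alone. Tray: top (465,262), on the right. Next, an enlarged crop to confirm, and the geometry from depth.

Run:
```python
from h import *
np.set_printoptions(precision=4,suppress=True)
a=cv2.imread('pics/scene0.png')[190:320,250:420]; b=cv2.imread('pics/top0.png')[170:270,270:400]
cv2.imwrite('pics/crop.png',np.hstack([cv2.resize(a,(440,336),interpolation=2),cv2.resize(b,(360,336),interpolation=2)]))
for nm,s,t in(('nut',(295.9*0+321.3,228.8),(330.5,218)),('pin',(286.8,271.4),(364.2,238)),('tray',(189.4,409.5),(462.6,262.5))):
    print(nm,*tri(('scene',*s),('top',*t)))
P={}
for n in('scene','top'):
    manip.camera(n); d=np.load(f'pics/{n}_d.npy'); vv,uu=np.mgrid[:480,:640]
    for t in('nut','plate','tray','pin_grip'):
        for r in manip.trace(t,n)[:2]:
            m=r['pixels']&(d>0); w=world(n,0,0,1) 
            c=manip.get_calibration(n); z=d[m]
            q=np.c_[(uu[m]-c['cx'])/c['fx']*z,-(vv[m]-c['cy'])/c['fy']*z,-z]
            w=R.from_quat(c['orientation']).apply(q)+c['xyz']
            print(n,t,round(r['p'],2),r['box'],m.sum(),'med',np.median(w,0),'lo',np.percentile(w,3,0),'hi',np.percentile(w,97,0))
            if t=='tray': print(cv2.minAreaRect(np.float32(w[:,:2])))
            np.save(f'pics/{n}_{t}.npy',w) if r is manip and 0 else None
            if t in('nut','plate') and np.median(w[:,2])>.08:
                # RANSAC plane
                rng=np.random.default_rng(0);best=None
                for _ in range(500):
                    a=w[rng.choice(len(w),3)];nn=np.cross(a[1]-a[0],a[2]-a[0]);nn/=np.linalg.norm(nn)+1e-12
                    k=abs((w-a[0])@nn)<.002
                    if best is None or k.sum()>best.sum():best=k
                k=w[best];cc=k.mean(0);nn=np.linalg.svd(k-cc)[2][2];nn*=np.sign(nn[2]);print('  plane',cc,nn,best.sum(),'tilt',np.degrees(np.arccos(nn[2])),'head',np.degrees(np.arctan2(-nn[1],-nn[0])))
```

```text
nut [ 0.5738 -0.0216  0.1354] 0.004379588955928947
pin [ 0.546  -0.0911  0.0877] 0.001231407972902473
tray [ 0.5153 -0.3142 -0.0086] 0.005331774006696331
scene nut 0.67 [284.5, 312.6, 316.7, 348.9] 885 med [ 0.5948 -0.1408  0.0205] lo [ 0.5748 -0.1557  0.0033] hi [ 0.6149 -0.1165  0.0346]
scene nut 0.65 [306.8, 212.8, 341.2, 246.8] 707 med [ 0.5842 -0.0274  0.1387] lo [ 0.5502 -0.0382  0.0942] hi [0.5986 0.0067 0.1542]
  plane [ 0.5798 -0.0198  0.1342] [-0.6608  0.1988  0.7238] 707 tilt 43.633018074859365 head -16.740357049603595
scene plate 0.88 [280.2, 224.2, 370.8, 277.6] 1104 med [ 0.5992 -0.0374  0.1223] lo [ 0.5402 -0.0962  0.0875] hi [0.637  0.0115 0.1427]
  plane [ 0.5928 -0.0302  0.1192] [-0.4946 -0.0085  0.8691] 815 tilt 29.647153931496284 head 0.9866236047998415
scene plate 0.65 [310.9, 213.3, 343.3, 244.0] 632 med [ 0.5848 -0.0278  0.1401] lo [ 0.5557 -0.0383  0.1208] hi [0.5984 0.0007 0.1543]
  plane [ 0.5824 -0.0244  0.1389] [-0.3664  0.1508  0.9181] 632 tilt 23.343438405956196 head -22.375944462338044
scene tray 0.77 [92.9, 334.1, 277.9, 480.0] 15432 med [ 0.5201 -0.32
[... 1365 characters left out ...]
.3171  0.0054] lo [ 0.4263 -0.4027 -0.0002] hi [ 0.6007 -0.2284  0.0153]
((0.5146828293800354, -0.3177624046802521), (0.18736040592193604, 0.18518297374248505), 79.97938537597656)
top tray 0.19 [363.6, 295.9, 394.3, 330.0] 585 med [ 0.3976 -0.1288  0.0198] lo [ 0.373  -0.1543  0.0041] hi [ 0.4236 -0.1033  0.0249]
((0.3999413847923279, -0.13087113201618195), (0.052778296172618866, 0.054065488278865814), 70.6714859008789)
top pin_grip 0.96 [307.0, 186.7, 370.3, 244.2] 1445 med [ 0.5952 -0.0187  0.1228] lo [ 0.5364 -0.0804  0.0846] hi [0.6339 0.0171 0.1436]
top pin_grip 0.19 [415.1, 213.7, 514.6, 313.3] 7044 med [ 0.5124 -0.3171  0.0053] lo [ 0.4255 -0.4045 -0.0005] hi [ 0.6019 -0.2279  0.0154]
```

View pics/crop.png

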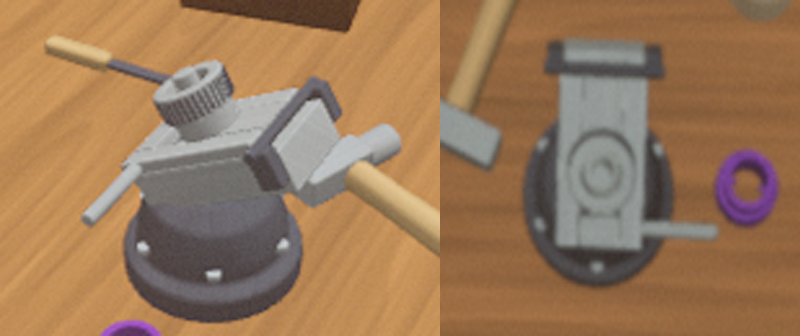

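The crop shows the steel nut on the stud at the centre of the sloping plate, with the pin out to the right (top about (364,238)). The purple ring is separate, on the bench. Next I refine the centre and work out the first move.

```bash
cat >> h.py <<'E'
def rot(z,y):
    z=z/np.linalg.norm(z); y=y-z*(y@z); y/=np.linalg.norm(y); return R.from_matrix(np.c_[np.cross(y,z),y,z])
def go(p,r=None,base=None):
    o=manip.get_obs(); b=base or (o['position'],R.from_quat(o['ee_rot']))
    s=b[1].inv().apply(np.array(p)-b[0])/.05; w=np.zeros(3) if r is None else np.degrees((b[1].inv()*r).as_rotvec())/8
    print('shift',s.round(3),'turn',w.round(3))
psi=np.radians(0.9); N=np.array([-.5*np.cos(psi),-.5*np.sin(psi),.866]); Y=np.array([-np.sin(psi),np.cos(psi),0]); X=np.cross(Y,N)
E
python3 - <<'E'
from h import *
from scipy.optimize import least_squares
np.set_printoptions(precision=4,suppress=True)
F=np.c_[X,Y,N]; O=np.array([.586,-.018,.115])
for n in('scene','top'):
    d=np.load(f'pics/{n}_d.npy'); c=manip.get_calibration(n); vv,uu=np.mgrid[150:300,230:420]; z=d[150:300,230:420]
    w=R.from_quat(c['orientation']).apply(np.c_[((uu-c['cx'])/c['fx']*z).ravel(),(-(vv-c['cy'])/c['fy']*z).ravel(),-z.ravel()])+c['xyz']
    q=(w-O)@F
    pl=q[(abs(q[:,2])<.008)&(np.hypot(q[:,0],q[:,1])>.026)&(abs(q[:,1])<.05)&(abs(q[:,0])<.045)]
    print(n,'plate z',np.median(pl[:,2]),'y',np.percentile(pl[:,1],[1,99]),'x',np.percentile(pl[:,0],[1,99]))
    hd=q[(q[:,2]>.031)&(q[:,2]<.045)&(np.hypot(q[:,0],q[:,1])<.035)]
    print(' head top: lo/hi',hd[:,:2].min(0),hd[:,:2].max(0),np.median(hd,0),len(hd), cv2.minEnclosingCircle(np.float32(hd[:,:2])))
    sd=q[(q[:,2]>.017)&(q[:,2]<.030)&(np.hypot(q[:,0],q[:,1])<.04)]
    f=least_squares(lambda c:np.hypot(sd[:,0]-c[0],sd[:,1]-c[1])-.024,[0,0],loss='soft_l1',f_scale=.002);print(' cyl',f.x,len(sd),np.abs(f.fun).mean())
    pn=q[(q[:,1]<-.045)&(q[:,1]>-.1)&(abs(q[:,2])<.02)&(abs(q[:,0])<.07)]
    print(' pin',np.median(pn,0),pn.min(0),pn.max(0),len(pn))
for t in('hinge_mid','pin_grip'): print(t,{n:[ (np.round(r['pixel'],1),round(r['p'],2)) for r in manip.tip_of(t,n)[:2]] for n in('scene','top')})
r=rot(-N,-Y)*R.from_euler('z',20,degrees=True)
go(O+N*.13,r)
E
```

```text
scene plate z 0.0001594124884091207 y [-0.0463  0.0333] x [-0.0446  0.0442]
 head top: lo/hi [-0.0245 -0.021 ] [0.0236 0.0283] [ 0.0041 -0.0014  0.0344] 262 ((0.00022331815853249282, 0.003713203128427267), 0.025351623073220253)
 cyl [-0.0013  0.004 ] 244 0.0011862184539270162
 pin [-0.0454 -0.0666 -0.0006] [-0.0531 -0.0841 -0.0066] [-0.0418 -0.0451  0.0029] 135
top plate z 0.001574313050757055 y [-0.031   0.0349] x [-0.0446  0.0445]
 head top: lo/hi [-0.027  -0.0187] [0.0215 0.027 ] [-0.0014  0.0033  0.0359] 347 ((-0.0025026744697242975, 0.004558655433356762), 0.024959711357951164)
 cyl [ 0.0031 -0.0093] 120 0.006430387450346015
 pin [-0.0481 -0.062   0.002 ] [-0.0536 -0.0826 -0.0066] [-0.0433 -0.0453  0.0097] 88
hinge_mid {'scene': [(array([357.5, 237.7]), 0.61)], 'top': [(array([327.1, 187.9]), 0.56)]}
pin_grip {'scene': [(array([287.2, 271.2]), 0.55)], 'top': [(array([363.4, 237.4]), 0.56)]}
shift [-9.566 -8.351  0.355] turn [-5.174  2.219 20.98 ]
```

```bash
sed -i 's/^psi=/O=np.array([.585,-.0147,.115]); psi=/' h.py
python3 -m pendant '[[-0.5,-0.4,0,-0.3,0.1,1.1,1],[-1,-0.9,0,-0.6,0.2,2.2,1],[-1.6,-1.4,0,-0.9,0.4,3.4,1],[-2.2,-1.9,-0.1,-1.2,0.5,4.6,1],[-2.8,-2.4,-0.1,-1.4,0.6,5.8,0.8],[-3.3,-2.9,-0.1,-1.7,0.7,7,0.7],[-3.8,-3.3,-0.1,-2,0.9,8.2,0.6],[-4.4,-3.8,-0.1,-2.3,1,9.4,0.5],[-5,-4.4,0,-2.6,1.1,10.5,0.5],[-5.5,-4.8,0,-2.9,1.2,11.6,0.5]]' 40
python3 - <<'E'
from h import *
print(manip.get_obs()['joint_pos'].round(2)); go(O+N*.13,rot(-N,-Y)*R.from_euler('z',20,degrees=True))
E
```

```text
clock: 2.75
position: [0.4144, 0.227, 0.2452]
ee_rot: [0.85, 0.49, 0.192, -0.033]
ft_force: [-0.0, 0.1, 0.1]
grip_width: 0.751
grasp_force: 0.0
[-0.78 -0.3   0.18  2.15  0.02  0.9  -1.13]
shift [-3.167  4.25  -0.239] turn [-2.275  0.952  9.339]
```

```bash
python3 -m pendant '[[-0.3,0.4,0,-0.2,0.1,1,0.5],[-0.6,0.9,0,-0.5,0.2,2,0.5],[-1,1.4,0,-0.8,0.3,3,0.5],[-1.4,1.9,0,-1,0.4,4.1,0.5],[-1.7,2.3,-0.1,-1.2,0.5,5,0.5],[-2,2.7,-0.1,-1.5,0.6,6,0.5],[-2.4,3.2,-0.1,-1.7,0.7,7,0.5],[-2.8,3.7,-0.2,-2,0.8,8.2,0.5],[-3.17,4.25,-0.24,-2.27,0.95,9.34,0.5],[-3.17,4.25,-0.24,-2.27,0.95,9.34,0.5]]'
python3 - <<'E'
from h import *
print(manip.get_obs()['joint_pos'].round(2)); go(O+N*.13,rot(-N,-Y)*R.from_euler('z',20,degrees=True))
go(O+N*.02,rot(-N,-Y)*R.from_euler('z',20,degrees=True))
E
```

```text
clock: 4.0
position: [0.5214, -0.0151, 0.2281]
ee_rot: [0.953, -0.159, 0.254, -0.047]
ft_force: [-0.1, -0.1, 0.4]
grip_width: 0.748
grasp_force: 0.0
[-0.31 -0.25  0.2   2.19  0.15  0.68 -2.09]
shift [-0.024  0.022 -0.005] turn [-0.001  0.005  0.02 ]
shift [-0.022  0.022  2.195] turn [-0.001  0.005  0.02 ]
```

```bash
python3 -m pendant '[[0,0,0.4,0,0,0,0.5],[0,0,0.8,0,0,0,0.5],[0,0,1.2,0,0,0,0.5],[0,0,1.5,0,0,0,0.5],[0,0,1.7,0,0,0,0.5],[0,0,1.9,0,0,0,0.5],[0,0,2.1,0,0,0,0.5],[0,0,2.2,0,0,0,0.5],[0,0,2.2,0,0,0,0.5],[0,0,2.2,0,0,0,0.5]]' 30
python3 - <<'E'
from h import *
p,d=shot('scene','s1.png'); t,_=shot('top','t1.png')
cv2.imwrite('pics/c1.png',np.hstack([cv2.resize(p[170:300,240:410,::-1],(440,336),interpolation=2),cv2.resize(t[170:270,270:400,::-1],(360,336),interpolation=2)]))
E
```

```text
clock: 5.25
position: [0.5761, -0.0124, 0.1331]
ee_rot: [0.953, -0.157, 0.254, -0.047]
ft_force: [0.3, 0.1, 0.0]
grip_width: 0.75
grasp_force: 0.0
```

View pics/c1.png

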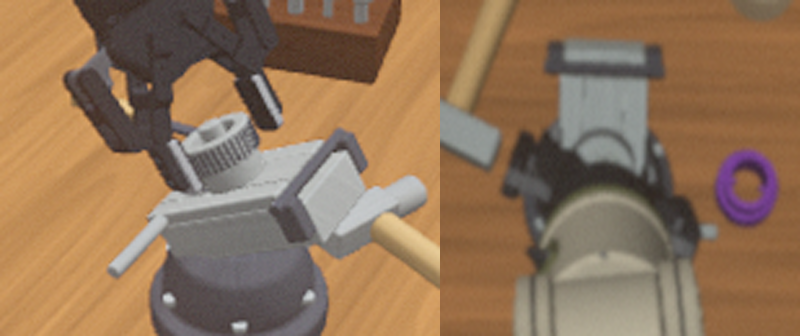

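The fingers straddle the nut head, left pad at about crop (180,165) and right pad at about (265,95), clear of the plate. Now closing.

```bash
python3 -m pendant '[[0,0,0,0,0,0,0.2],[0,0,0,0,0,0,0],[0,0,0,0,0,0,-0.2],[0,0,0,0,0,0,-0.4],[0,0,0,0,0,0,-0.4],[0,0,0,0,0,0,-0.4],[0,0,0,0,0,0,-0.4],[0,0,0,0,0,0,-0.4],[0,0,0,0,0,0,-0.4],[0,0,0,0,0,0,-0.4]]' 30
```

```text
clock: 6.6
position: [0.5756, -0.0137, 0.1329]
ee_rot: [0.953, -0.158, 0.254, -0.047]
ft_force: [-9.0, -5.5, 7.2]
grip_width: 0.546
grasp_force: 29.1
```

```bash
python3 -m pendant '[[0,0,-0.01,0,0,-1,-0.4],[0,0,-0.015,0,0,-2,-0.4],[0,0,-0.02,0,0,-3,-0.4],[0,0,-0.03,0,0,-4,-0.4],[0,0,-0.035,0,0,-5,-0.4],[0,0,-0.04,0,0,-6,-0.4],[0,0,-0.05,0,0,-7,-0.4],[0,0,-0.055,0,0,-8,-0.4],[0,0,-0.06,0,0,-9,-0.4],[0,0,-0.065,0,0,-10,-0.4]]'
python3 -c "
from h import *
o=manip.get_obs();print(o['joint_pos'].round(2),o['torque'].round(2),((o['position']-O)@np.c_[X,Y,N]).round(4))"
```

```text
clock: 7.85
position: [0.5741, -0.0124, 0.1353]
ee_rot: [0.83, 0.494, 0.224, 0.128]
ft_force: [-0.5, -0.5, -1.4]
grip_width: 0.541
grasp_force: 30.9
[-0.3   0.01  0.23  2.18  0.06  0.43 -0.61] [ 0.01  0.69 -0.02] [0.0007 0.0025 0.023 ]
```

```bash
python3 -m pendant '[[0,0,-0.005,0,0,-1,-0.4],[0,0,-0.01,0,0,-2,-0.4],[0,0,-0.015,0,0,-3,-0.4],[0,0,-0.02,0,0,-4,-0.4],[0,0,-0.025,0,0,-5,-0.4],[0,0,-0.03,0,0,-6,-0.4],[0,0,-0.035,0,0,-7,-0.4],[0,0,-0.04,0,0,-8,-0.4],[0,0,-0.045,0,0,-9,-0.4],[0,0,-0.05,0,0,-10,-0.4]]'
python3 -c "
from h import *
o=manip.get_obs();print(o['joint_pos'].round(2),o['torque'].round(2),((o['position']-O)@np.c_[X,Y,N]).round(4))"
```

```text
clock: 9.1
position: [0.5712, -0.0127, 0.1358]
ee_rot: [0.318, 0.913, 0.089, 0.24]
ft_force: [-4.0, -0.7, -3.3]
grip_width: 0.542
grasp_force: 31.0
[-0.29  0.01  0.22  2.19  0.06  0.43  0.78] [-0.08  1.86 -0.15] [-0.0015  0.0022  0.0249]
```

```bash
python3 -m pendant '[[0,0,-0.005,0,0,-1,-0.4],[0,0,-0.01,0,0,-2,-0.4],[0,0,-0.02,0,0,-3,-0.4],[0,0,-0.025,0,0,-4,-0.4],[0,0,-0.03,0,0,-5,-0.4],[0,0,-0.035,0,0,-6,-0.4],[0,0,-0.04,0,0,-7,-0.4],[0,0,-0.045,0,0,-8,-0.4],[0,0,-0.05,0,0,-8.5,-0.4],[0,0,-0.05,0,0,-8.5,-0.4]]'
python3 -c "
from h import *
o=manip.get_obs();print(o['joint_pos'].round(2),o['torque'].round(2),((o['position']-O)@np.c_[X,Y,N]).round(4)); r=R.from_quat(o['ee_rot']);print(r.apply([0,0,1]),-N,'X in tool',r.inv().apply(X))"
```

```text
clock: 10.35
position: [0.5693, -0.0144, 0.1374]
ee_rot: [-0.244, 0.936, -0.061, 0.248]
ft_force: [-4.8, -6.6, -4.8]
grip_width: 0.541
grasp_force: 31.1
[-0.28  0.    0.21  2.19  0.06  0.44  1.96] [-1.23  1.96 -0.77] [-0.0024  0.0006  0.0272]
[ 0.49392394  0.00750284 -0.86947274] [ 0.49993832  0.00785366 -0.866     ] X in tool [-0.88030474 -0.47431138 -0.00694894]
```

```bash
python3 -m pendant '[[0,0,-0.02,0,0,0,-0.4],[0,0,-0.04,0,0,0,-0.4],[0,0,-0.06,0,0,0,-0.4],[0,0,-0.08,0,0,0,-0.4],[0,0,-0.1,0,0,0,-0.4],[0,0,-0.12,0,0,0,-0.4],[0,0,-0.14,0,0,0,-0.4],[0,0,-0.16,0,0,0,-0.4],[0,0,-0.18,0,0,0,-0.4],[0,0,-0.2,0,0,0,-0.4]]'
python3 -c "
from h import *
o=manip.get_obs();print(o['torque'].round(2),((o['position']-O)@np.c_[X,Y,N]).round(4));manip.camera('top');[print(n,r['p'],r['pixel']) for n in['scene'] if manip.camera(n) is not None for r in manip.tip_of('nut_head',n)]"
```

```text
clock: 11.6
position: [0.5647, -0.0141, 0.1462]
ee_rot: [-0.244, 0.936, -0.061, 0.249]
ft_force: [-1.5, -5.4, -7.9]
grip_width: 0.542
grasp_force: 31.9
[-0.95  1.62 -0.53] [-0.002   0.0009  0.0372]
scene 0.93 [299.9, 332.4]
scene 0.57 [320.2, 214.8]
```

```bash
python3 -m pendant '[[0,0,-0.1,0,0,0,-0.4],[0,0,-0.2,0,0,0,-0.4],[0,0,-0.35,0,0,0,-0.4],[0,0,-0.5,0,0,0,-0.4],[0,0,-0.65,0,0,0,-0.4],[0,0,-0.8,0,0,0,-0.4],[0,0,-1,0,0,0,-0.4],[0,0,-1.2,0,0,0,-0.4],[0,0,-1.4,0,0,0,-0.4],[0,0,-1.4,0,0,0,-0.4]]'
python3 - <<'E'
from h import *
o=manip.get_obs();print(o['joint_pos'].round(2)); r=R.from_quat(o['ee_rot'])
p,d=shot('scene','s2.png')
cv2.imwrite('pics/c2.png',cv2.resize(p[110:300,200:420,::-1],(660,570),interpolation=2))
y=r.apply([0,1,0]);y[2]=0
T=np.array([.513,-.316,.16]); q=rot(np.array([0,0,-1.]),y)
for a in(0,-30,-60): print(a);go(T,q*R.from_euler('z',a,degrees=True))
E
```

```text
clock: 13.0
position: [0.5321, -0.0132, 0.2103]
ee_rot: [-0.244, 0.934, -0.06, 0.252]
ft_force: [0.6, -0.7, -2.4]
grip_width: 0.544
grasp_force: 32.5
[-0.28 -0.2   0.18  2.19  0.12  0.62  1.91]
0
shift [ 3.674 -4.894  0.609] turn [-1.673  3.359  0.404]
-30
shift [ 3.674 -4.894  0.609] turn [-2.507  2.836 -3.26 ]
-60
shift [ 3.674 -4.894  0.609] turn [-3.257  2.158 -6.919]
```

View pics/c2.png

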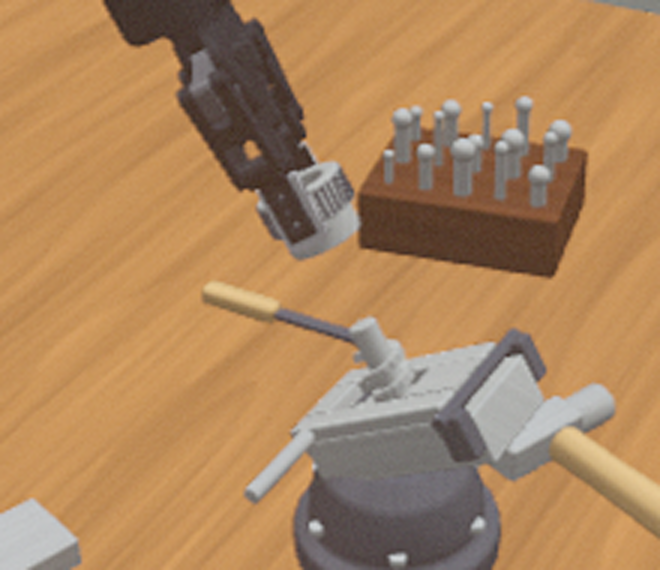

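Run:
```python
from h import *
o=manip.get_obs();r=R.from_quat(o['ee_rot']);y=r.apply([0,1,0]);y[2]=0
T=np.array([.513,-.316,.13]); q=rot(np.array([0,0,-1.]),y)
for a in(30,60): print(a);go(T,q*R.from_euler('z',a,degrees=True))
```

```text
30
shift [ 3.939 -4.752  1.128] turn [-0.757  3.728  4.065]
60
shift [ 3.939 -4.752  1.128] turn [0.242 3.939 7.722]
```

```bash
python3 -m pendant '[[0.3,-0.4,0,0,0.4,0.7,-0.4],[0.8,-0.9,0.1,0.05,0.8,1.5,-0.4],[1.2,-1.4,0.2,0.07,1.2,2.3,-0.4],[1.6,-1.9,0.3,0.1,1.6,3.1,-0.4],[2,-2.4,0.5,0.12,2,3.9,-0.4],[2.4,-2.9,0.6,0.15,2.4,4.7,-0.4],[2.8,-3.4,0.7,0.17,2.8,5.5,-0.4],[3.2,-3.9,0.9,0.2,3.2,6.3,-0.4],[3.6,-4.4,1,0.22,3.6,7,-0.4],[3.94,-4.75,1.1,0.24,3.94,7.72,-0.4]]'
python3 - <<'E'
from h import *
o=manip.get_obs();r=R.from_quat(o['ee_rot']);y=r.apply([0,1,0]);y[2]=0
print(o['joint_pos'].round(2),o['grasp_force'])
go(np.array([.513,-.316,.05]),rot(np.array([0,0,-1.]),y))
a=manip.camera('scene') and manip.tip_of('nut_head','scene');print([(x['p'],x['pixel']) for x in a])
p,d=shot('scene','s3.png')
cv2.imwrite('pics/c3.png',cv2.resize(p[290:480,60:300,::-1],(720,570),interpolation=2))
E
```

```text
clock: 14.3
position: [0.5121, -0.3172, 0.1299]
ee_rot: [0.294, 0.956, -0.0, -0.001]
ft_force: [1.0, -0.2, -1.6]
grip_width: 0.542
grasp_force: 32.3
[ 0.08  0.4   0.5   1.68 -0.21  1.12  1.61] 32.33749093255028
shift [-0.005  0.032  1.598] turn [-0.011 -0.019 -0.   ]
[(0.96, [298.0, 332.2]), (0.84, [164.5, 346.8]), (0.28, [285.9, 271.4])]
```

View pics/c3.png

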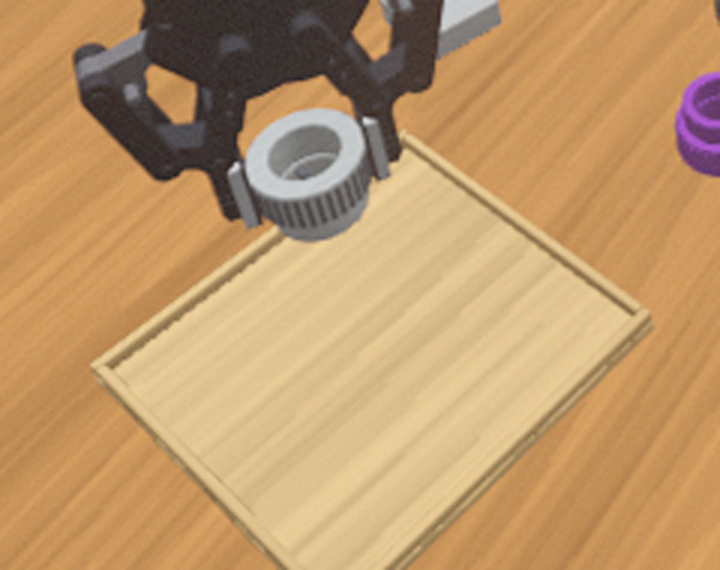

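The nut is held upright over the tray, at about full-picture pixel (164,347). Lowering now, gently at the end.

```bash
python3 -m pendant '[[0,0,0.3,0,0,0,-0.4],[0,0,0.6,0,0,0,-0.4],[0,0,0.9,0,0,0,-0.4],[0,0,1.2,0,0,0,-0.4],[0,0,1.5,0,0,0,-0.4],[0,0,1.7,0,0,0,-0.4],[0,0,1.8,0,0,0,-0.4],[0,0,1.9,0,0,0,-0.4],[0,0,1.96,0,0,0,-0.4],[0,0,1.96,0,0,0,-0.4]]'
python3 -m pendant '[[0,0,0.01,0,0,0,-0.4],[0,0,0.02,0,0,0,-0.4],[0,0,0.03,0,0,0,-0.4],[0,0,0.04,0,0,0,-0.4],[0,0,0.05,0,0,0,-0.4],[0,0,0.06,0,0,0,-0.4],[0,0,0.07,0,0,0,-0.4],[0,0,0.08,0,0,0,-0.4],[0,0,0.08,0,0,0,-0.4],[0,0,0.08,0,0,0,-0.4]]'
```

```text
clock: 15.7
position: [0.5119, -0.316, 0.0328]
ee_rot: [0.292, 0.956, -0.0, -0.0]
ft_force: [-0.4, -0.3, -1.3]
grip_width: 0.541
grasp_force: 32.4
clock: 16.95
position: [0.5119, -0.316, 0.0288]
ee_rot: [0.292, 0.956, -0.0, -0.0]
ft_force: [0.2, 0.1, -1.5]
grip_width: 0.542
grasp_force: 32.4
```

```bash
python3 -m pendant '[[0,0,0.01,0,0,0,-0.4],[0,0,0.02,0,0,0,-0.4],[0,0,0.03,0,0,0,-0.4],[0,0,0.04,0,0,0,-0.4],[0,0,0.05,0,0,0,-0.4],[0,0,0.06,0,0,0,-0.4],[0,0,0.06,0,0,0,-0.4],[0,0,0.06,0,0,0,-0.4],[0,0,0.06,0,0,0,-0.4],[0,0,0.06,0,0,0,-0.4]]'
```

```text
clock: 18.2
position: [0.5119, -0.316, 0.0258]
ee_rot: [0.292, 0.956, -0.0, -0.001]
ft_force: [-0.5, 0.9, -1.0]
grip_width: 0.543
grasp_force: 32.4
```

```bash
python3 -m pendant '[[0,0,0.01,0,0,0,-0.4],[0,0,0.02,0,0,0,-0.4],[0,0,0.02,0,0,0,-0.4],[0,0,0.03,0,0,0,-0.4],[0,0,0.03,0,0,0,-0.4],[0,0,0.04,0,0,0,-0.4],[0,0,0.04,0,0,0,-0.4],[0,0,0.04,0,0,0,-0.4],[0,0,0.04,0,0,0,-0.4],[0,0,0.04,0,0,0,-0.4]]'
```

```text
clock: 19.45
position: [0.512, -0.316, 0.0249]
ee_rot: [0.292, 0.956, 0.0, -0.0]
ft_force: [-5.0, 4.7, 13.4]
grip_width: 0.542
grasp_force: 33.8
```

Contact (13 N). I ease off, release and rise.

```bash
python3 -m pendant '[[0,0,-0.02,0,0,0,-0.4],[0,0,-0.02,0,0,0,0.1],[0,0,-0.02,0,0,0,0.2],[0,0,-0.02,0,0,0,0.4],[0,0,-0.02,0,0,0,0.5],[0,0,-0.02,0,0,0,0.5],[0,0,-0.02,0,0,0,0.5],[0,0,-0.3,0,0,0,0.5],[0,0,-0.8,0,0,0,0.5],[0,0,-1.4,0,0,0,0.5]]'
python3 -m pendant '[[0,0,-0.4,0,0,0,0.5],[0,0,-0.8,0,0,0,0.5],[0,0,-1.2,0,0,0,0.5],[0,0,-1.6,0,0,0,0.5],[0,0,-1.6,0,0,0,0.2],[0,0,-1.6,0,0,0,0],[0,0,-1.6,0,0,0,-0.2],[0,0,-1.6,0,0,0,-0.3],[0,0,-1.6,0,0,0,-0.3],[0,0,-1.6,0,0,0,-0.3]]'
python3 - <<'E'
from h import *
print(manip.get_obs()['joint_pos'].round(2))
p,d=shot('scene','s4.png'); 
for x in manip.tip_of('nut_head','scene'):print(x['p'],x['pixel'],world('scene',*x['pixel'],d[int(x['pixel'][1]),int(x['pixel'][0])]))
cv2.imwrite('pics/s4b.png',p[:,:,::-1])
E
```

```text
clock: 20.7
position: [0.5119, -0.3161, 0.0952]
ee_rot: [0.292, 0.956, -0.0, -0.001]
ft_force: [0.9, 0.4, 0.4]
grip_width: 0.752
grasp_force: 0.0
clock: 21.95
position: [0.512, -0.316, 0.1737]
ee_rot: [0.292, 0.956, -0.0, -0.001]
ft_force: [0.2, 0.3, -0.4]
grip_width: 0.349
grasp_force: 0.0
[ 0.06  0.35  0.52  1.64 -0.18  1.2   1.6 ]
0.97 [294.7, 334.0] [ 0.59399128 -0.15087851  0.02736493]
0.93 [183.3, 396.3] [ 0.89868987 -0.58710573  0.62046367]
```

View pics/s4.png

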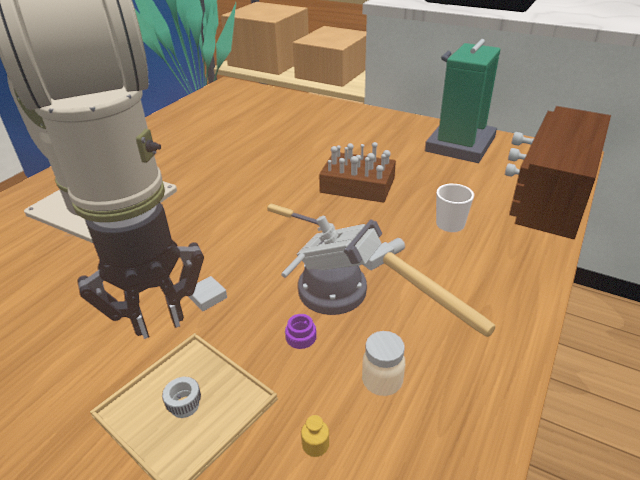

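The nut stands upright in the tray at (183,396), and the bystanders are where they were. Now to the pin: grip it from above with the jaws closing along x.

Run:
```python
from h import *
q=rot(np.array([0,0,-1.]),X*[1,1,0]); P=O-.046*X-.073*Y-.004*N; print(P)
go(P+[0,0,.07],q)
H=P+.1*X; print('hinge',H)
```

```text
[ 0.5483153 -0.0882853  0.088536 ]
shift [1.945 4.182 0.305] turn [-7.000e-03 -3.000e-03  6.888e+00]
hinge [ 0.63490462 -0.08692504  0.138536  ]
```

```bash
python3 -m pendant '[[0.2,0.5,0,0,0,0.8,-0.2],[0.5,1,0,0,0,1.6,-0.1],[0.7,1.5,0.1,0,0,2.4,-0.1],[0.9,2,0.1,0,0,3.2,-0.1],[1.1,2.5,0.1,0,0,4,-0.1],[1.4,3,0.2,0,0,4.8,-0.1],[1.6,3.4,0.2,0,0,5.6,-0.1],[1.8,3.8,0.3,0,0,6.4,-0.1],[1.94,4.18,0.3,0,0,6.89,-0.1],[1.94,4.18,0.3,0,0,6.89,-0.1]]' 25
python3 -m pendant '[[0,0,0.2,0,0,0,-0.1],[0,0,0.4,0,0,0,-0.1],[0,0,0.6,0,0,0,-0.1],[0,0,0.8,0,0,0,-0.1],[0,0,0.95,0,0,0,-0.1],[0,0,1.1,0,0,0,-0.1],[0,0,1.25,0,0,0,-0.1],[0,0,1.4,0,0,0,-0.1],[0,0,1.48,0,0,0,-0.1],[0,0,1.48,0,0,0,-0.1]]'
python3 - <<'E'
from h import *
print(manip.get_obs()['joint_pos'].round(2))
p,d=shot('scene','s5.png')
cv2.imwrite('pics/c5.png',cv2.resize(p[170:330,210:400,::-1],(665,560),interpolation=2))
E
```

```text
clock: 23.3
position: [0.5488, -0.0869, 0.1587]
ee_rot: [0.7, 0.714, -0.0, -0.0]
ft_force: [-0.2, -1.2, -1.0]
grip_width: 0.45
grasp_force: 0.0
clock: 24.55
position: [0.5483, -0.0885, 0.0845]
ee_rot: [0.702, 0.713, -0.001, -0.0]
ft_force: [0.1, -0.6, 0.2]
grip_width: 0.448
grasp_force: 0.0
[-0.37  0.36  0.53  1.85 -0.21  0.99  0.27]
```

View pics/c5.png

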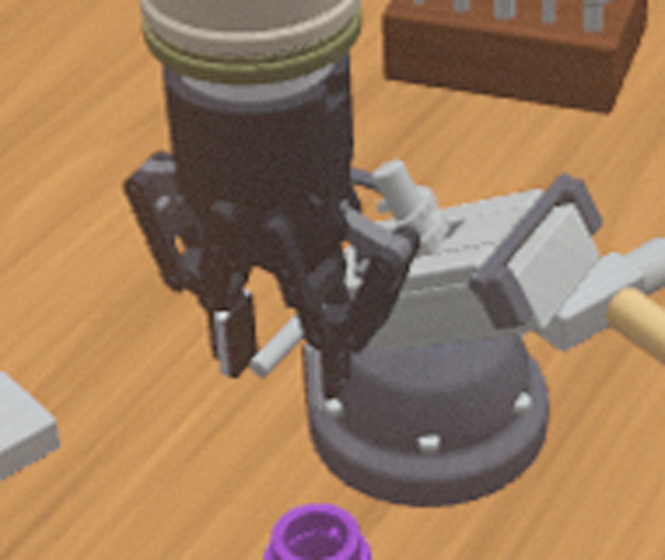

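The pin's end, at crop (262,365), lies between the two fingertips. Closing now.

```bash
python3 -m pendant '[[0,0,0,0,0,0,-0.4],[0,0,0,0,0,0,-0.6],[0,0,0,0,0,0,-0.8],[0,0,0,0,0,0,-1],[0,0,0,0,0,0,-1],[0,0,0,0,0,0,-1],[0,0,0,0,0,0,-1],[0,0,0,0,0,0,-1],[0,0,0,0,0,0,-1],[0,0,0,0,0,0,-1]]' 25
python3 - <<'E'
from h import *
np.set_printoptions(precision=3,suppress=True)
o=manip.get_obs(); r=R.from_quat(o['ee_rot']); p0=o['position']+[0,0,.005]; H=p0*[1,0,1]+.1*np.array([.866,0,.5])
for t in np.arange(.1,1.31,.1):
    a=np.radians(210)-t; p=H+.1*np.array([np.cos(a),0,np.sin(a)]); s=r.inv().apply(p-p0*[1,0,1])/.05; print(round(t,1),s)
E
```

```text
clock: 25.85
position: [0.5457, -0.0886, 0.0844]
ee_rot: [0.702, 0.712, -0.002, -0.003]
ft_force: [-14.4, 1.6, 10.7]
grip_width: 0.105
grasp_force: 24.4
0.1 [ 0.002 -0.092 -0.177]
0.2 [ 0.003 -0.167 -0.363]
0.3 [ 0.004 -0.222 -0.555]
0.4 [ 0.005 -0.258 -0.752]
0.5 [ 0.005 -0.274 -0.951]
0.6 [ 0.005 -0.27  -1.151]
0.7 [ 0.005 -0.246 -1.349]
0.8 [ 0.005 -0.203 -1.544]
0.9 [ 0.004 -0.14  -1.734]
1.0 [ 0.003 -0.058 -1.917]
1.1 [ 0.002  0.041 -2.09 ]
1.2 [ 0.     0.157 -2.253]
1.3 [-0.001  0.289 -2.403]
```

```bash
python3 -m pendant '[[0,-0.1,-0.09,0,0,0,-1],[0,-0.14,-0.18,0,0,0,-1],[0,-0.18,-0.27,0,0,0,-1],[0,-0.22,-0.36,0,0,0,-1],[0,-0.25,-0.46,0,0,0,-1],[0,-0.28,-0.56,0,0,0,-1],[0,-0.3,-0.65,0,0,0,-1],[0,-0.32,-0.75,0,0,0,-1],[0,-0.33,-0.85,0,0,0,-1],[0,-0.33,-0.95,0,0,0,-1]]'
```

```text
clock: 27.1
position: [0.5321, -0.0884, 0.1327]
ee_rot: [0.702, 0.713, -0.0, -0.0]
ft_force: [3.0, 4.3, -5.2]
grip_width: 0.105
grasp_force: 24.3
```

```bash
python3 -m pendant '[[0,0,-0.1,0,0,0,-1],[0,0,-0.2,0,0,0,-1],[0,0.01,-0.3,0,0,0,-1],[0,0.03,-0.4,0,0,0,-1],[0,0.05,-0.5,0,0,0,-1],[0,0.07,-0.59,0,0,0,-1],[0,0.1,-0.69,0,0,0,-1],[0,0.13,-0.78,0,0,0,-1],[0,0.17,-0.87,0,0,0,-1],[0,0.22,-0.97,0,0,0,-1]]'
python3 -m pendant '[[0,0.05,-0.09,0,0,0,-1],[0,0.1,-0.17,0,0,0,-1],[0,0.16,-0.25,0,0,0,-1],[0,0.21,-0.34,0,0,0,-1],[0,0.24,-0.37,0,0,0,-1],[0,0.26,-0.4,0,0,0,-1],[0,0.26,-0.4,0,0,0,-1],[0,0.26,-0.4,0,0,0,-1],[0,0.26,-0.4,0,0,0,-1],[0,0.26,-0.4,0,0,0,-1]]'
python3 - <<'E'
from h import *
p,d=shot('scene','s6.png')
o=manip.get_obs();print(o['joint_pos'].round(2))
cv2.imwrite('pics/c6.png',cv2.resize(p[130:320,210:420,::-1],(630,570),interpolation=2))
E
```

```text
clock: 28.35
position: [0.5411, -0.0886, 0.1803]
ee_rot: [0.702, 0.712, -0.002, -0.002]
ft_force: [-8.4, 4.5, -1.6]
grip_width: 0.103
grasp_force: 24.4
clock: 29.6
position: [0.553, -0.0889, 0.2008]
ee_rot: [0.702, 0.712, -0.002, -0.003]
ft_force: [-17.9, 4.1, 8.3]
grip_width: 0.107
grasp_force: 25.1
[-0.41  0.24  0.57  1.72 -0.14  1.23  0.21]
```

View pics/c6.png

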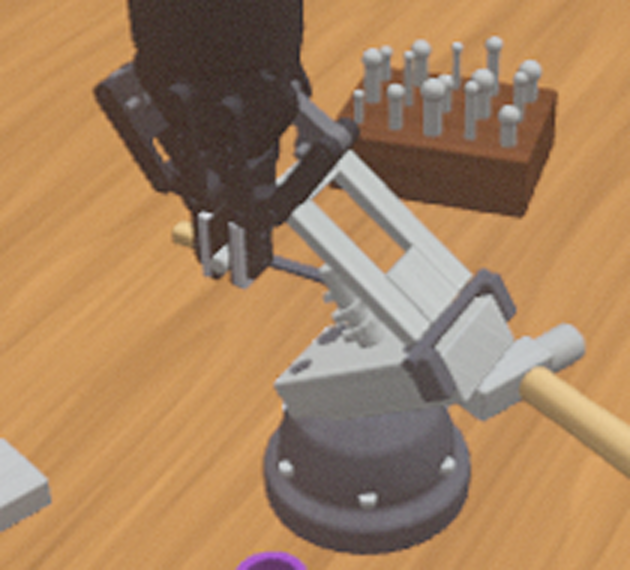

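The plate stands at about 1.2 rad with the pin still between the fingers (crop (220,262)). Release and rise.

```bash
python3 -m pendant '[[0,-0.05,0,0,0,0,-0.8],[0,-0.05,0,0,0,0,-0.6],[0,-0.05,0,0,0,0,-0.4],[0,-0.05,0,0,0,0,-0.2],[0,-0.05,0,0,0,0,-0.1],[0,-0.05,-0.1,0,0,0,-0.1],[0,-0.05,-0.3,0,0,0,-0.1],[0,-0.05,-0.7,0,0,0,-0.1],[0,-0.05,-1.1,0,0,0,-0.1],[0,-0.05,-1.5,0,0,0,-0.1]]'
python3 -m pendant '[[0,-0.2,-0.2,0,0,0,0],[0,-0.5,-0.4,0,0,0,0],[0,-0.8,-0.4,0,0,0,0],[0,-1,-0.4,0,0,0,0],[0,-1,-0.4,0,0,0,0],[0,-1,-0.4,0,0,0,0],[0,-1,-0.4,0,0,0,0],[0,-1,-0.4,0,0,0,0],[0,-1,-0.4,0,0,0,0],[0,-1,-0.4,0,0,0,0]]'
python3 -c "
from h import *
shot('scene','s7.png')"
```

```text
clock: 30.9
position: [0.5537, -0.0885, 0.2772]
ee_rot: [0.702, 0.713, -0.0, -0.0]
ft_force: [-0.1, -0.0, 0.4]
grip_width: 0.449
grasp_force: 0.0
clock: 32.15
position: [0.5037, -0.0892, 0.2958]
ee_rot: [0.702, 0.713, -0.0, -0.0]
ft_force: [-1.0, 0.2, -0.6]
grip_width: 0.497
grasp_force: 0.0
```

View pics/s7.png

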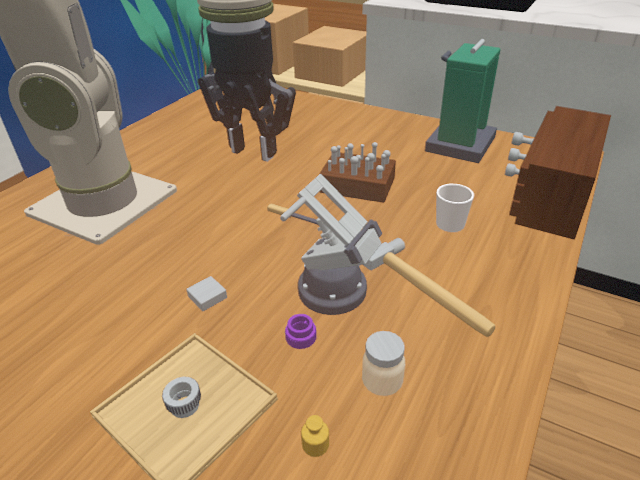

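The plate stands open with its pin at (297,207), the nut is upright in the tray at (182,397), and the arm is clear.

```bash
python3 -c "
from workcell import manip
print(manip.hand_in())"
```

```text
the job is handed in; nothing more can be done
None
```

I unscrewed the nut and set it upright in the tray, swung the top plate open to about 1.2 rad and left it standing, saw no bystander disturbed in the last picture, and handed the job in at about 32 s; the hand-in call gave no verdict.

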